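# Raise a bottle mixer's speed by four clicks and lock the dial

### The arm

A 7-joint arm with a two-finger parallel gripper is mounted at the origin on a cart in front of the work surface, level with it; the furniture and walls round the work are solid. World frame = base frame: x ahead of the robot, y to its left, z up, the work surface at z = 0. Lengths are in m, angles in rad, forces in N, time in s.
With the tool pointing down it reaches from about 0.425 to 0.875 m from the base axis. Payload 4.7 kg.
Tool frame: the origin (TCP) lies midway between the tips of the shut fingers; the grasp point (between the pads) lies r.tcp_to_grasp behind it (r.tcp_to_grasp is the distance from the TCP to the grasp point, in m); z points along the fingers, x is the direction in which the jaws open and shut, and the axes are right-handed (so a half turn about z gives the same grasp; the last joint's range is limited). The gripper opens to 85 mm and grips with 20 to 120 N. Pads are 22 mm wide; open, the fingers measure 114 mm over their backs; the gripper's body (76 mm by 85 mm) begins 54 mm behind the grasp point. The pads swing forward as they close: fully open they stand 13 mm farther back than shut.
Start: joints at [1.158, 0.321, -0.07, 1.45, 0.023, 1.371, -0.057], TCP at [0.269, -0.592, 0.231] pointing down, gripper open.
Joint ranges: [-2.86, 2.86], [-0.3, 2.09], [-1.38, 1.24], [0.06, 2.45], [-1.56, 4.7], [0.09, 2.05], [-2.69, 2.69]. Speed limits (rad/s): [2.57, 2.57, 3.14, 3.14, 3.14, 3.14, 3.14].

### API

Orientations are given as a unit quaternion [w, x, y, z].
In Python, from plant import sensors, grab_frame, r, silhouettes, tip_of gives the robot as it stands. The module is installed in compiled form; this text tells all that it offers.
- The arm moves only by the tool step_arm, never from a script. Its argument "commands" is a list of rows, each a list of 5 numbers: the closure in counts, from 0 (fully open) to 255 (shut), then the shift along the tool's x, y, z in mm, then the turn about the tool's z in rad. In form: [[fingers, x, y, z, spin], ...]. A call has 1 to 5 rows; each row is the pose to reach, as a shift and turn from the pose commanded when the call began, along the tool's axes at that moment; what a row does not reach only later rows make up. A row lasts 1/12 s, in which the tool goes at most 41.7 mm and 7.16 degrees, less where a joint would pass 70% of its speed; a pose out of reach is approached as far as the arm can. A call with a gripper value outside its range is refused whole. The fingers move at their own pace and stop on an object; the grip force is fixed at half the most. Time passes only in rows, so rows that repeat a pose let the fingers close. It gives the time, the measured TCP pose, the force and the opening at its end, in the units of the state.
- sensors.get_state(): the state, without advancing time (a new reading comes with each control period).
- grab_frame(name): name is "scene" or "top"; returns a dict with "color" (384x512x3 uint8, red, green, blue), "fx", "fy", "cx", "cy" (pixels), "R" (3x3) and "t" (3): a world point X has camera coordinates R X + t. Camera axes: x right, y down, z forward; pixel columns grow to the right and rows downward; lengths in m; the calibration is good to about 2 mm. A picture is of the moment at which its call begins. There is no depth.
- r.finish_job(): hands the job in, once; it reports no verdict.
Trained networks look in a picture, given as the dict that the camera call returned (one of the last four; its "shot" number tells which), for a name from the list of things; names that differ only in an ending like _2 or _b are one class to them, and where a whole thing is asked for, a point or a joint stands for the part that bears it (a point fixed in the world has none). Each returns a list of dicts, best first, with "p" (0 to 1); they miss things now and then, are a little off and sometimes report something else, mostly with a low value. They report only what shows in the picture. A call takes as long as a camera call.
- silhouettes(thing, picture): "pixels" (384x512 bool, what is visible of it).
- tip_of(thing, picture): "xyz" ([x, y, z] in m, in the coordinates of the camera as it stood for that picture, good to about 4 mm: a listed point, or the origin of a listed thing).
The state is a dict: "time_s": time; "joint_positions": joint angles; "qvel": joint speeds; "joint_torque": joint torques, N m; "position": TCP position; "orientation": TCP orientation; "ft_force": force on the tool from outside, world axes, zero at the start; "ft_torque": the same for the moment, N m; "finger_gap": finger opening in m.
Only numpy, scipy, OpenCV 4.12 (cv2) and the standard library are available. Lean on these libraries where they do the work, as an engineer would, in place of code of your own. Each camera call takes 0.05 s, during which the arm holds its last target.

### The job

The bottle mixer is set too slow for the bottle standing in it. With a fingertip, push its click-stop speed dial round clockwise (faster) by exactly four clicks from where it stands and let it rest in the click, then push the orange lock tab towards the dial until it is fully home. Only push: do not pinch the dial's bar, and leave the bottle in the mixer and everything else on the worktop alone.

Things in the scene. Friction and masses are not known exactly. Their poses are not given: they have to be found in the camera images.
- mixer: low light-grey bottle mixer, fixed on the worktop; housing 176 (x) x 196 (y) x 46 mm; origin under its centre, x to its back, y to its left, z up. In its frame the dial's axis is at x -35, y -20; a bottle stands in a rubber cup (62 mm across, rim 83 mm above the worktop) at x 50, y 50, its top 160 mm up; a click block right of the dial reaches to y -89, 59 mm up.
- dial (a joint): angle of the speed dial, rad, growing clockwise seen from above (faster). Clicks every 20 deg (0.349 rad) from 0 to 5.236, end stops there; starts at rest in one of the clicks from 0.698 to 2.094. Leaving a click takes about 0.13 N m; past half-way a spring ball snaps it on into the next click. The white-lined end of its bar points 150 deg - angle from the mixer's +x (anticlockwise).
- dial_axis (a point): point on the dial's upright axis at mid height of its bar, 76.5 mm above the worktop. The dial is a black disc 80 mm across, its top 66 mm above the worktop, crossed through the axis by a raised straight bar 78 mm long, 14 mm thick, 21 mm high (66 to 87 mm above the worktop).
- dial_pointer (a point): middle of the end face of the dial's bar at the white-lined end (pointer), 39 mm from the axis, 76.5 mm above the worktop; turns with the dial
- dial_tail (a point): middle of the opposite, plain end face of the dial's bar, 39 mm from the axis; turns with the dial. Either half of the bar may be pushed from its side.
- lock (a joint): travel of the orange lock slide left of the dial, m: 0 open (starts at 0 to 0.002) (starts at 0 to 0.002), 0.012 fully home towards the dial (the mixer's -y), where its pin stands between two index pins of the dial and stops it turning. It slides against about 1.5 N, stays where it is left, and goes home only with the dial at rest in a click.
- lock_tab (a point): middle of the outer face (mixer's +y side, away from the dial) of the lock's upright orange thumb tab: 26 mm wide along the mixer's x, 10 mm thick, its top 75 mm and this point 63 mm above the worktop; moves with the lock. Open, the face is 19 mm inside the left edge of the deck, which is 46 mm above the worktop.
- bottle_mix_mid (a point): white capped bottle, 43 mm across and 98 mm high, standing loose in the mixer's cup; point at its centre, half-way up
- bottle_spare_mid (a point): white capped bottle of the same size standing on the worktop to the right; point at its centre, half-way up
- label_roll: roll of white labels, 58 mm across, 35 mm high, standing on the worktop; origin under its centre
- blue_cap: blue screw cap, 30 mm across, 17 mm high; origin under its centre
- white_cap: white screw cap, 30 mm across, 17 mm high; origin under its centre
- marker: white and red marker pen, 135 mm long, 17 mm thick, lying on the worktop; origin under its centre
- measuring_cup: small white cup, 67 mm across, 68 mm high; origin under its centre

How it is judged:
On the way, in this order (a step that is already met when the one before it is completed fails the run):
1. the dial rests four clicks further clockwise, the lock still open (distance of dial_pointer from where it was at the start of the episode between 0.047 and 0.0533 m and value of joint dial above 1.75 rad and velocity of joint dial between -0.1 and 0.1 rad/s and value of joint lock below 0.004 m), for 0.3 s.
2. the lock is fully home (value of joint lock above 0.0105 m), for 0.2 s.
At the end, for the whole second after the job is handed in: the dial rests four clicks (80 degrees, within 5) clockwise of where it started, the lock is home to within 1.5 mm, and the bottle stands upright in the mixer (distance of dial_pointer from where it was at the start of the episode between 0.047 and 0.0533 m and value of joint dial above 1.75 rad and value of joint lock above 0.0105 m and angle between bottle_mix_mid's own z axis and vertical below 0.2 rad); the robot touches nothing.
It fails at once if the dial's bar was pinched between the fingers (contact force between the fingers and dial_c0 above 1.5 N and contact force between the fingers and dial_c1 above 1.5 N).
It fails at once if the bottle in the mixer was lifted or knocked (distance of bottle_mix_mid from where it was at the start of the episode above 0.015 m or contact force between the fingers and bottle_mix above 2 N).
It fails at once if something else on the worktop was lifted or disturbed (distance of any of bottle_spare_mid, label_roll, blue_cap, white_cap, marker, measuring_cup from where it was at the start of the episode above 0.02 m).
It also fails if it takes over 48 s, if anything falls off the work surface, if the arm or the gripper's body presses on something with over 40 N, if the wrist force passes 120 N, or if a joint passes its speed limit or range.

## Working session

There is one attempt and no reset: what is moved stays moved. The work goes in short steps, Python scripts to look and compute and a tool call to move; the robot and the scene stay as the last step left them, time stands still between calls to the robot, and variables do not carry over. Pictures are saved under pics/ and viewed, and the job is handed in when it is done.

Besides the shell and the picture viewer there is one more tool, called by a JSON object that holds its "method" and its "body". step_arm: Moves the arm, as the interface text tells. Its arguments: {"type":"object","properties":{"commands":{"type":"array","items":{"type":"array","items":{"type":"number"}}}},"required":["commands"]}

```bash
mkdir -p pics; cat > h.py <<'E'
import numpy as np, cv2
from plant import sensors, grab_frame, r, silhouettes, tip_of
def world(f,p): return np.array(f["R"]).T@(np.array(p)-np.array(f["t"]))
def proj(f,X):
    c=np.array(f["R"])@np.array(X)+np.array(f["t"]); return [f["fx"]*c[0]/c[2]+f["cx"], f["fy"]*c[1]/c[2]+f["cy"]]
def save(f,n): cv2.imwrite("pics/"+n,cv2.cvtColor(f["color"],cv2.COLOR_RGB2BGR))
E
python3 - <<'E'
from h import *
s=sensors.get_state(); print(s["time_s"],s["position"],s["orientation"],s["finger_gap"],r.tcp_to_grasp)
for n in ["scene","top"]:
    f=grab_frame(n); save(f,n+"0.png")
    print(n,"cam at",world(f,[0,0,0]),f["fx"])
    for t in ["mixer","dial_axis","dial_pointer","dial_tail","lock_tab","bottle_mix_mid","bottle_spare_mid","label_roll","measuring_cup","marker","blue_cap","white_cap"]:
        for d in tip_of(t,f)[:2]: print(n,t,round(d["p"],2),world(f,d["xyz"]).round(4),np.round(proj(f,world(f,d["xyz"]))))
E
```

```text
0.0 [ 0.2687993  -0.5912295   0.23023303] [-4.74613737e-04  8.40819786e-01 -5.41314312e-01 -8.22605041e-04] 0.0857774895102202 0.0187
scene cam at [-3.67036291e-04  9.37038527e-01  8.50441848e-01] 392.2045954024519
scene mixer 0.56 [ 5.075e-01  1.960e-02 -4.000e-04] [240. 221.]
scene dial_axis 0.61 [0.4667 0.0083 0.0782] [252. 204.]
scene dial_axis 0.16 [0.6398 0.3859 0.0014] [140. 279.]
scene dial_pointer 0.53 [0.4903 0.0446 0.0781] [241. 208.]
scene dial_tail 0.78 [ 0.4472 -0.0281  0.0769] [263. 200.]
scene dial_tail 0.22 [0.4664 0.004  0.078 ] [253. 203.]
scene lock_tab 0.47 [0.4804 0.1011 0.072 ] [235. 220.]
scene bottle_mix_mid 0.79 [0.5624 0.0638 0.1126] [218. 197.]
scene bottle_mix_mid 0.19 [ 0.4748 -0.442   0.0012] [298. 162.]
scene label_roll 0.59 [ 0.4755 -0.4413 -0.0014] [298. 162.]
scene measuring_cup 0.6 [0.6382 0.3856 0.0016] [141. 279.]
scene marker 0.63 [4.746e-01 3.864e-01 3.000e-04] [187. 300.]
scene blue_cap 0.38 [ 0.427  -0.2557 -0.0021] [292. 187.]
scene white_cap 0.45 [ 5.273e-01 -2.693e-01  5.000e-04] [270. 179.]
top cam at [ 0.42722071 -0.03266994  1.30145663] 365.6896415798064
top mixer 0.8 [ 0.5045  0.0205 -0.0007] [242. 195.]
top dial_pointer 0.78 [0.4889 0.0398 0.074 ] [235. 198.]
top dial_pointer 0.6 [0.5598 0.0644 0.1088] [227. 176.]
top dial_tail 0.96 [ 0.4506 -0.0283  0.0786] [255. 210.]
top lock_tab 0.4 [0.4816 0.1057 0.0605] [216. 201.]
top bottle_mix_mid 0.66 [0.5622 0.0665 0.1087] [226. 175.]
top bottle_spare_mid 0.48 [ 0.4795 -0.3313  0.0479] [344. 201.]
top label_roll 0.55 [ 4.730e-01 -4.407e-01  3.000e-04] [371. 203.]
top measuring_cup 0.66 [ 0.6386  0.3851 -0.0021] [140. 158.]
top marker 0.59 [0.5608 0.0656 0.1047] [226. 176.]
top marker 0.51 [ 0.4728  0.3894 -0.002 ] [138. 204.]
top white_cap 0.4 [ 0.5268 -0.2693  0.0036] [323. 188.]
```

```bash
python3 - <<'E'
from h import *
f=grab_frame("top"); save(f,"top1.png"); c=f["color"][140:250,170:310]; cv2.imwrite("pics/topc.png",cv2.cvtColor(cv2.resize(c,None,fx=5,fy=5,interpolation=2),4))
g=grab_frame("scene"); c=g["color"][150:260,170:310]; cv2.imwrite("pics/scc.png",cv2.cvtColor(cv2.resize(c,None,fx=5,fy=5,interpolation=2),4))
import itertools
for n,fr in [("top",f),("scene",g)]:
    for t in ["dial_axis","dial_pointer","dial_tail","mixer","lock_tab","bottle_mix_mid"]:
        for d in tip_of(t,fr)[:1]: print(n,t,round(d["p"],2),world(fr,d["xyz"]).round(4))
E
```

```text
top dial_axis 0.59 [0.4668 0.0091 0.0752]
top dial_pointer 0.78 [0.4852 0.0432 0.0736]
top dial_tail 0.77 [ 0.4516 -0.0287  0.0762]
top mixer 0.89 [ 0.5068  0.0215 -0.0018]
top lock_tab 0.46 [0.4795 0.104  0.0613]
top bottle_mix_mid 0.7 [0.5648 0.0639 0.1082]
scene dial_axis 0.82 [0.4654 0.0088 0.079 ]
scene dial_pointer 0.56 [0.4878 0.043  0.0793]
scene mixer 0.74 [5.061e-01 2.180e-02 1.000e-04]
scene lock_tab 0.43 [0.4825 0.1027 0.0676]
scene bottle_mix_mid 0.56 [0.5586 0.0642 0.1133]
```

View pics/topc.png

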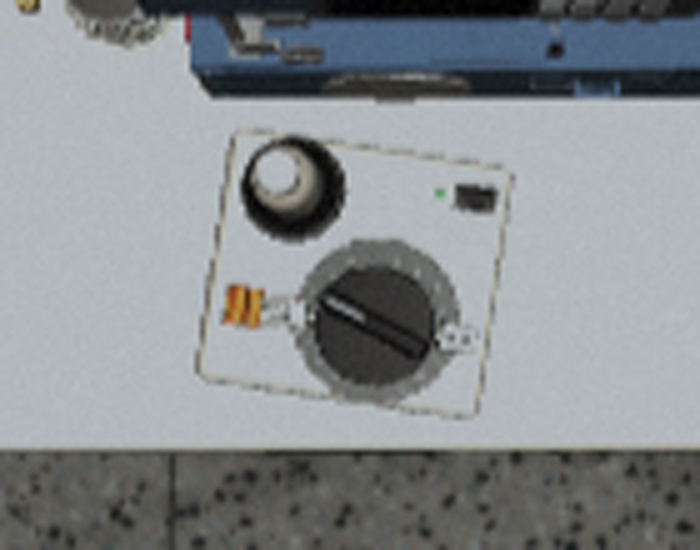

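View pics/scc.png

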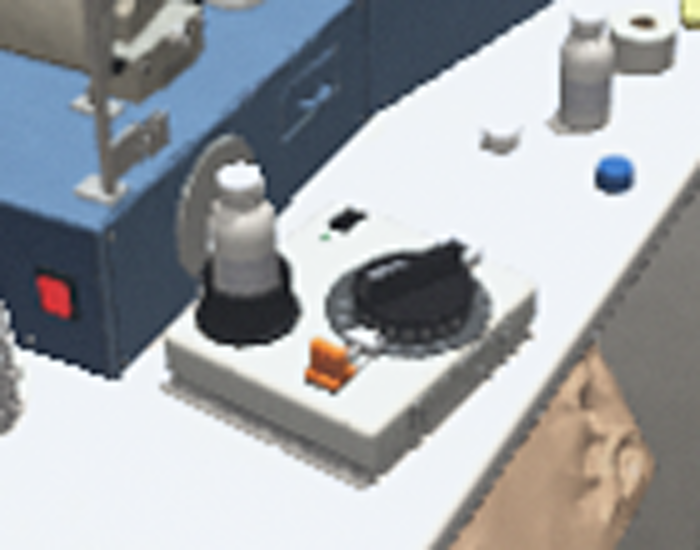

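View pics/scene0.png

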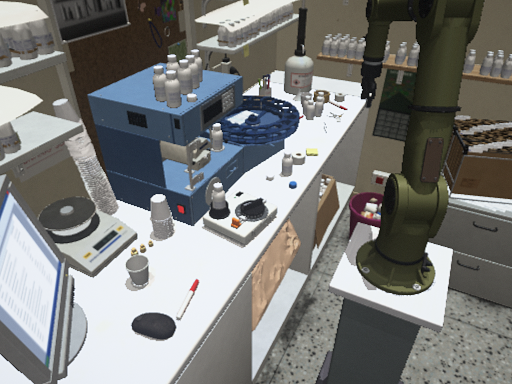

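View pics/top1.png

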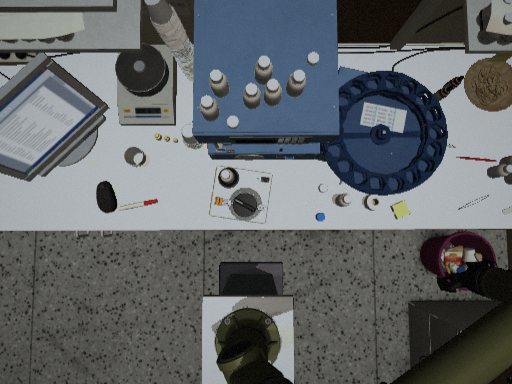

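The top crop shows the dial bar's white-lined end at the upper left (crop 330,298, which is frame ~236,200). The orange tab is left of the dial and the bottle sits in its cup at the upper left. Next I fit the mixer pose and find the click.

```bash
python3 - <<'E'
from h import *
from scipy.optimize import least_squares
pts={n:[] for n in ["mixer","dial_axis","dial_pointer","dial_tail","lock_tab","bottle_mix_mid"]}
fs=[grab_frame("top"),grab_frame("scene")]
for f in fs:
    for t in pts:
        for d in tip_of(t,f)[:1]:
            if d["p"]>.35: pts[t].append(world(f,d["xyz"]))
f=fs[0]; Ri=np.array(f["R"]).T; C=world(f,[0,0,0])
cor=[]
for u,v in [(217,166),(272.4,174.4),(265.6,223),(210,215.6)]:
    d=Ri@np.array([(u-f["cx"])/f["fx"],(v-f["cy"])/f["fy"],1]); k=(.046-C[2])/d[2]; cor.append((C+k*d)[:2])
cor=np.array(cor);print(cor.round(4),np.linalg.norm(cor-np.roll(cor,1,0),axis=1).round(3))
mc=np.array([[88,98],[88,-98],[-88,-98],[-88,98]])/1e3
def res(p):
    x,y,w,a=p;R=np.array([[np.cos(w),-np.sin(w)],[np.sin(w),np.cos(w)]]);o=np.array([x,y]);T=lambda q:o+R@np.array(q)
    out=[(T(m)-c)/.003 for m,c in zip(mc,cor)]
    ax=np.array([-.035,-.02]);dd=.039*np.array([np.cos(a),np.sin(a)])
    M={"mixer":[0,0],"dial_axis":ax,"dial_pointer":ax+dd,"dial_tail":ax-dd,"lock_tab":[-.035,.078],"bottle_mix_mid":[.05,.05]}
    for t in pts:
        for q in pts[t]: out.append((T(M[t])-q[:2])/.004)
    return np.concatenate(out)
s=least_squares(res,[.506,.02,-.15,1.2],loss="soft_l1");x,y,w,a=s.x
print("pose",x,y,"yaw",np.degrees(w),"pointer deg",np.degrees(a),"dial",150-np.degrees(a));print((s.fun*4).round(1))
R=np.array([[np.cos(w),-np.sin(w)],[np.sin(w),np.cos(w)]])
for n,q in [("axis",[-.035,-.02]),("tab",[-.035,.079]),("bottle",[.05,.05])]: print(n,(np.array([x,y])+R@q).round(4))
# overlay
im=cv2.resize(cv2.cvtColor(f["color"],4)[140:250,170:310],None,fx=5,fy=5,interpolation=2)
T=lambda q,z:proj(f,[*(np.array([x,y])+R@q),z])
P=lambda u:tuple(int(round(k)) for k in ((u[0]-170+.5)*5,(u[1]-140+.5)*5))
cv2.polylines(im,[np.array([P(T(m,.046)) for m in mc])],True,(0,0,255),1)
ax=np.array([-.035,-.02]);dg=np.radians(70);dd=.039*np.array([np.cos(dg),np.sin(dg)])
cv2.line(im,P(T(ax+dd,.087)),P(T(ax-dd,.087)),(0,255,0),1)
for q,z in [([-.035,.079],.075),([-.048,.079],.075),([-.022,.079],.075)]: cv2.circle(im,P(T(q,z)),3,(255,0,0),-1)
cv2.imwrite("pics/ov.png",im)
E
```

```text
[[ 0.6024  0.1032]
 [ 0.5719 -0.0883]
 [ 0.4049 -0.0634]
 [ 0.4314  0.1268]] [0.173 0.194 0.169 0.192]
pose 0.5044262750904592 0.02132243546470887 yaw -8.30993914023837 pointer deg 68.35324796546568 dial 81.64675203453432
[ 4.4  3.2  7.3 -0.2 -2.3  0.6  0.2  5.6 -2.4  1.1 -2.   4.8 -0.8 -4.8
 -0.7 -0.4 -0.2  0.1 -0.2 -5.3 -0.9 -1.4  1.9  0.4 -0.5 -0.6 -3.1  0.6
  0.1 -3.1  1.7 -3.2]
axis [0.4669 0.0066]
tab [0.4812 0.1046]
bottle [0.5611 0.0636]
```

View pics/ov.png

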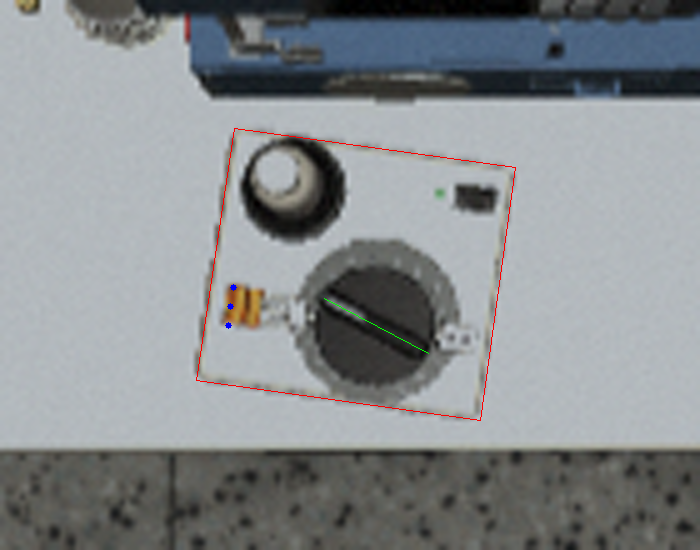

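```bash
cat >> h.py <<'E'
AX=np.array([.4667,.0075]); YAW=-8.4; B0=61.6
def tail(dth,r,off):  # pusher centre for bar turned cw by dth deg, r along tail half, off on trailing side
    t=np.radians(B0-dth+180); u=np.array([np.cos(t),np.sin(t)]); n=np.array([-u[1],u[0]]); return AX+(r*u+off*n)/1000
def rows(wps,s=None):
    s=s or sensors.get_state(); w,x,y,z=s["orientation"]
    from scipy.spatial.transform import Rotation as Ro
    R=Ro.from_quat([x,y,z,w]).as_matrix(); a0=np.degrees(np.arctan2(R[1,0],R[0,0]))
    print("t",round(s["time_s"],2),"pos",np.round(s["position"],4),"toolx",round(a0,1),"zdown",R[2,2].round(4),"F",np.round(s["ft_force"],1))
    for X,Y,Z,A in wps:
        d=R.T@(np.array([X,Y,Z])-s["position"])*1000; sp=-np.radians((A-a0+180)%360-180)
        print("[255,%.1f,%.1f,%.1f,%.3f]"%(*d,sp))
E
python3 -c "
from h import *
p=tail(0,26,36);print(p);rows([(*p,.2,61.6)])"
```

```text
[ 0.48600112 -0.03249333]
t 2.7 pos [ 0.269  -0.5917  0.2314] toolx -65.5 zdown -1.0 F [ 0.2  0.3 -0.5]
[255,-419.2,-429.0,31.3,-2.219]
```

{"method": "step_arm", "body": {"commands": [[255, -418, -425, 30, -0.6], [255, -418, -425, 30, -0.6], [255, -418, -425, 30, -0.6], [255, -418, -425, 30, -0.6], [255, -418, -425, 30, -0.6]]}}

```text
time_s: 3.12
position: [0.3441, -0.3956, 0.2208]
orientation: [0.0, 0.964, -0.266, 0.0]
ft_force: [0.9, -0.2, 0.2]
finger_gap: 0.0256
```

```bash
python3 -c "
from h import *
p=tail(0,26,36);print(p);rows([(*p,.2,61.6)]);print(sensors.get_state()['joint_positions'])"
```

```text
[ 0.48600112 -0.03249333]
t 3.12 pos [ 0.3441 -0.3956  0.2208] toolx -30.8 zdown -1.0 F [ 0.9 -0.2  0.2]
[255,-64.3,-384.5,20.7,-1.613]
[ 1.04126819  0.07069876 -0.24787604  1.76888651  0.01827311  1.3036878
  0.25095278]
```

{"method": "step_arm", "body": {"commands": [[255, -64, -384, 20, -0.6], [255, -64, -384, 20, -0.6], [255, -64, -384, 20, -0.6], [255, -64, -384, 20, -0.6], [255, -64, -384, 20, -0.6]]}}

```text
time_s: 3.53
position: [0.421, -0.2023, 0.2104]
orientation: [0.001, 1.0, 0.031, 0.0]
ft_force: [0.3, -0.4, 0.8]
finger_gap: -0.0001
```

```bash
python3 -c "
from h import *
p=tail(0,26,36);rows([(*p,.2,61.6)])"
```

```text
t 3.53 pos [ 0.421  -0.2023  0.2104] toolx 3.5 zdown -1.0 F [ 0.3 -0.4  0.8]
[255,75.3,-165.5,10.3,-1.013]
```

{"method": "step_arm", "body": {"commands": [[255, 75, -165, 10, -0.6], [255, 75, -165, 10, -0.6], [255, 75, -165, 10, -0.6], [255, 75, -165, 10, -0.6], [255, 75, -165, 10, -0.6]]}}

```text
time_s: 3.95
position: [0.4877, -0.0282, 0.2006]
orientation: [-0.001, 0.944, 0.329, 0.001]
ft_force: [-0.4, 0.4, 0.9]
finger_gap: -0.0001
```

```bash
python3 -c "
from h import *
p=tail(0,26,36);rows([(*p,.12,61.6)])"
```

```text
t 3.95 pos [ 0.4877 -0.0282  0.2006] toolx 38.4 zdown -1.0 F [-0.4  0.4  0.9]
[255,-4.2,2.4,80.6,-0.405]
```

{"method": "step_arm", "body": {"commands": [[255, -4, 2, 30, -0.12], [255, -4, 2, 50, -0.24], [255, -4, 2, 70, -0.36], [255, -4, 2, 80, -0.405], [255, -4, 2, 80, -0.405]]}}

```text
time_s: 4.37
position: [0.4824, -0.0391, 0.1178]
orientation: [-0.002, 0.862, 0.507, -0.002]
ft_force: [-0.3, 0.0, -0.1]
finger_gap: -0.0001
```

```bash
python3 - <<'E'
from h import *
p=tail(0,26,36);rows([(*p,.076,61.6)])
for n in ["top","scene"]:
    f=grab_frame(n); b=(140,170) if n=="top" else (120,180)
    cv2.imwrite("pics/a_%s.png"%n,cv2.resize(cv2.cvtColor(f["color"],4)[b[0]:b[0]+110,b[1]:b[1]+140],None,fx=5,fy=5,interpolation=2))
E
```

```text
t 4.37 pos [ 0.4824 -0.0391  0.1178] toolx 60.9 zdown -1.0 F [-0.3  0.  -0.1]
[255,7.5,0.1,41.8,-0.013]
```

View pics/a_top.png

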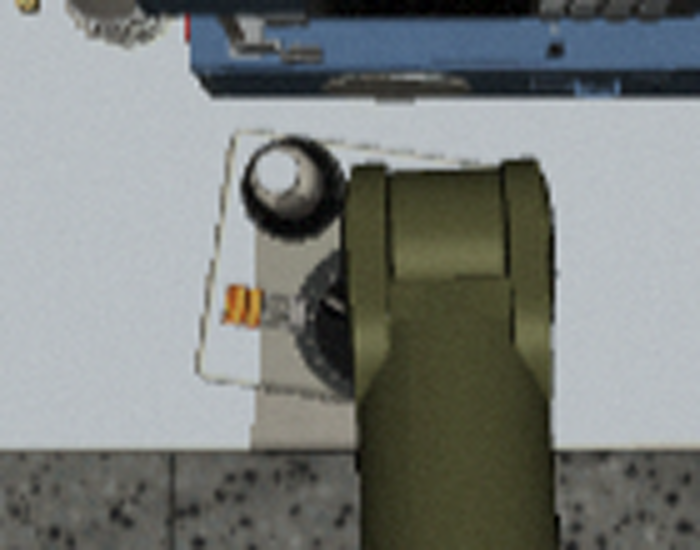

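View pics/a_scene.png

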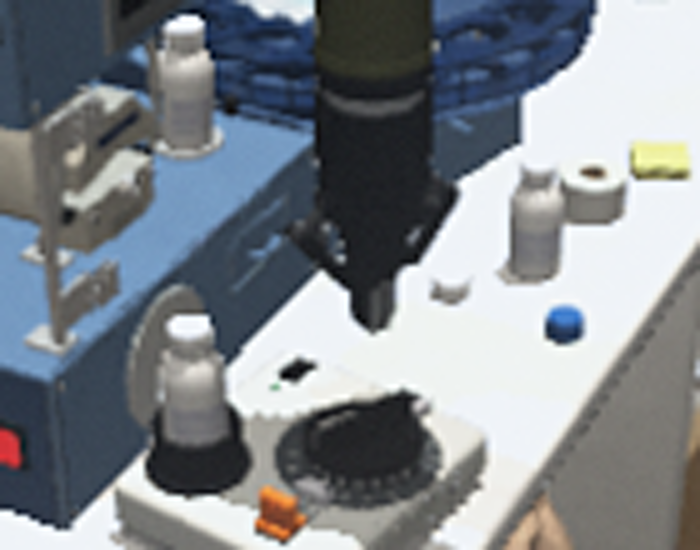

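The gripper is above and to the right of the dial, clear of the bottle. Its closed tip is narrow. Next I descend beside the tail half.

{"method": "step_arm", "body": {"commands": [[255, 7, 0, 15, 0], [255, 7, 0, 30, 0], [255, 7, 0, 42, 0], [255, 7, 0, 42, 0]]}}

```text
time_s: 4.8
position: [0.4866, -0.0333, 0.0768]
orientation: [-0.001, 0.863, 0.506, -0.001]
ft_force: [-0.8, 0.2, -0.6]
finger_gap: 0.0002
```

```bash
python3 - <<'E'
from h import *
print(tail(0,26,36))
w=[(*tail(d,26,o),.076,61.6-max(d,0)) for d,o in [(0,25),(0,18),(5,18),(10,18),(15,18)]]
rows(w)
f=grab_frame("scene"); b=(120,180)
cv2.imwrite("pics/b_s.png",cv2.resize(cv2.cvtColor(f["color"],4)[b[0]:b[0]+110,b[1]:b[1]+140],None,fx=5,fy=5,interpolation=2))
E
```

```text
[ 0.48600112 -0.03249333]
t 4.8 pos [ 0.4866 -0.0333  0.0768] toolx 60.7 zdown -1.0 F [-0.8  0.2 -0.6]
[255,0.2,-12.0,0.9,-0.015]
[255,0.1,-19.0,0.9,-0.015]
[255,-1.4,-21.3,0.9,0.072]
[255,-2.7,-23.7,0.9,0.159]
[255,-3.8,-26.2,0.9,0.247]
```

View pics/b_s.png

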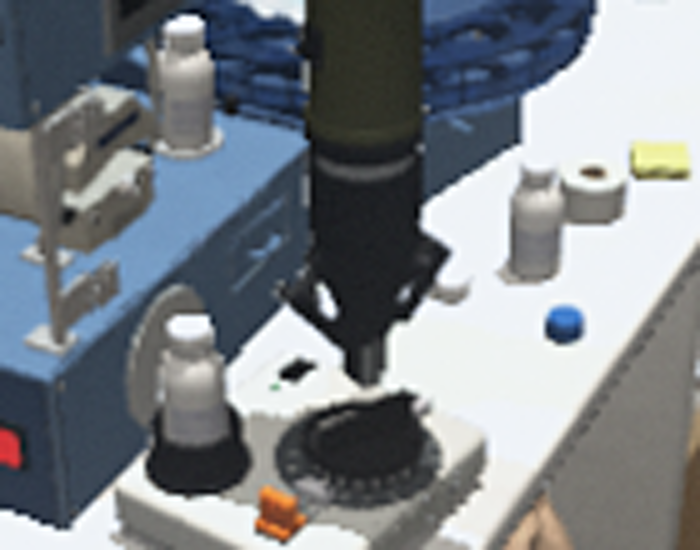

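{"method": "step_arm", "body": {"commands": [[255, 0, -10, 1, 0], [255, 0, -15, 1, 0], [255, 0, -19, 1, -0.015], [255, 0, -19, 1, -0.015]]}}

```text
time_s: 5.18
position: [0.4712, -0.0238, 0.078]
orientation: [0.001, 0.858, 0.513, 0.0]
ft_force: [0.6, -0.8, -0.5]
finger_gap: 0.0001
```

```bash
python3 - <<'E'
from h import *
rows([(*tail(d,26,18),.076,61.6-d) for d in (5,10,15,20,25)])
E
```

```text
t 5.18 pos [ 0.4712 -0.0238  0.078 ] toolx 61.7 zdown -1.0 F [ 0.6 -0.8 -0.5]
[255,-2.1,-3.2,1.9,0.090]
[255,-3.3,-5.7,1.9,0.177]
[255,-4.4,-8.2,1.9,0.264]
[255,-5.2,-10.9,1.9,0.351]
[255,-5.8,-13.6,1.9,0.439]
```

{"method": "step_arm", "body": {"commands": [[255, -2, -3, 1.5, 0.09], [255, -3.3, -5.7, 1.5, 0.177], [255, -4.4, -8.2, 1.5, 0.264], [255, -5.2, -10.9, 1.5, 0.35]]}}

```text
time_s: 5.52
position: [0.4595, -0.0236, 0.0764]
orientation: [0.001, 0.936, 0.353, 0.001]
ft_force: [0.9, -1.1, 0.4]
finger_gap: -0.0002
```

```bash
python3 - <<'E'
from h import *
rows([(*tail(d,26,18),.076,61.6-d) for d in (25,30,35,40,45)])
f=grab_frame("scene"); b=(120,180)
for t in ["dial_pointer","dial_tail"]: print(t,[(round(d["p"],2),world(f,d["xyz"]).round(4), np.degrees(np.arctan2(*(world(f,d["xyz"])[:2]-AX)[::-1])).round(1)) for d in tip_of(t,f)[:2]])
cv2.imwrite("pics/c_s.png",cv2.resize(cv2.cvtColor(f["color"],4)[b[0]:b[0]+110,b[1]:b[1]+140],None,fx=5,fy=5,interpolation=2))
E
```

```text
t 5.52 pos [ 0.4595 -0.0236  0.0764] toolx 41.3 zdown -1.0 F [ 0.9 -1.1  0.4]
[255,-1.5,-2.8,0.4,0.083]
[255,-2.8,-5.2,0.4,0.170]
[255,-3.8,-7.8,0.4,0.257]
[255,-4.7,-10.4,0.4,0.344]
[255,-5.3,-13.1,0.4,0.432]
dial_pointer [(0.63, array([0.499 , 0.0357, 0.0808]), np.float64(41.2))]
dial_tail [(0.85, array([ 0.4364, -0.0183,  0.076 ]), np.float64(-139.6)), (0.48, array([0.5579, 0.0671, 0.1096]), np.float64(33.2))]
```

View pics/c_s.png

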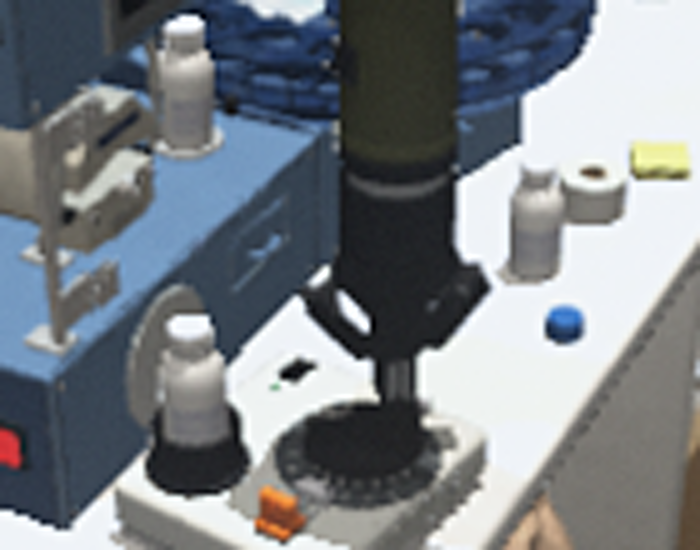

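The dial has moved one click, to about 41° from 61.6°. The pusher model holds, so I continue.

{"method": "step_arm", "body": {"commands": [[255, -1.5, -2.8, 0.5, 0.083], [255, -2.8, -5.2, 0.5, 0.17], [255, -3.8, -7.8, 0.5, 0.257], [255, -4.7, -10.4, 0.5, 0.344]]}}

```text
time_s: 6.0
position: [0.4491, -0.019, 0.0755]
orientation: [0.0, 0.982, 0.189, 0.0]
ft_force: [4.3, -4.7, -0.1]
finger_gap: -0.0001
```

```bash
python3 - <<'E'
from h import *
rows([(*tail(d,26,18),.076,61.6-d) for d in (45,50,55,60,65)])
f=grab_frame("scene")
for t in ["dial_pointer","dial_tail"]: print(t,[(round(d["p"],2),world(f,d["xyz"]).round(4), np.degrees(np.arctan2(*(world(f,d["xyz"])[:2]-AX)[::-1])).round(1)) for d in tip_of(t,f)[:1]])
E
```

```text
t 6.0 pos [ 0.4491 -0.019   0.0755] toolx 21.8 zdown -1.0 F [ 4.3 -4.7 -0.1]
[255,-1.4,-2.5,-0.5,0.090]
[255,-2.6,-5.0,-0.5,0.178]
[255,-3.6,-7.5,-0.5,0.265]
[255,-4.4,-10.2,-0.5,0.352]
[255,-5.0,-12.9,-0.5,0.439]
dial_pointer [(0.6, array([0.5075, 0.0225, 0.0791]), np.float64(20.1))]
dial_tail [(0.68, array([ 0.4269, -0.0066,  0.0732]), np.float64(-160.5))]
```

{"method": "step_arm", "body": {"commands": [[255, -1.4, -2.5, 0, 0.09], [255, -2.6, -5, 0, 0.178], [255, -3.6, -7.5, 0, 0.265], [255, -4.4, -10.2, 0, 0.352]]}}

```text
time_s: 6.48
position: [0.4407, -0.0111, 0.0751]
orientation: [0.0, 1.0, 0.015, -0.0]
ft_force: [2.3, -6.0, -0.8]
finger_gap: 0.0
```

```bash
python3 - <<'E'
from h import *
rows([(*tail(d,26,18),.076,61.6-d) for d in (65,70,73,76,78)])
f=grab_frame("scene")
for t in ["dial_pointer","dial_tail"]: print(t,[(round(d["p"],2),world(f,d["xyz"]).round(4), np.degrees(np.arctan2(*(world(f,d["xyz"])[:2]-AX)[::-1])).round(1)) for d in tip_of(t,f)[:1]])
E
```

```text
t 6.48 pos [ 0.4407 -0.0111  0.0751] toolx 1.7 zdown -1.0 F [ 2.3 -6.  -0.8]
[255,-1.0,-2.2,-0.9,0.089]
[255,-2.2,-4.6,-0.9,0.176]
[255,-2.9,-6.2,-0.9,0.228]
[255,-3.5,-7.7,-0.9,0.281]
[255,-3.8,-8.8,-0.9,0.316]
dial_pointer [(0.8, array([0.51  , 0.0101, 0.0786]), np.float64(3.5))]
dial_tail [(0.62, array([0.4273, 0.0071, 0.0775]), np.float64(-179.4))]
```

{"method": "step_arm", "body": {"commands": [[255, -1, -2.2, -0.5, 0.089], [255, -2.2, -4.6, -0.5, 0.176], [255, -2.9, -6.2, -0.5, 0.228], [255, -2.9, -6.2, -0.5, 0.228]]}}

```text
time_s: 6.97
position: [0.4371, -0.004, 0.0754]
orientation: [-0.0, 0.995, -0.097, -0.001]
ft_force: [0.0, 1.2, -1.2]
finger_gap: -0.0
```

```bash
python3 - <<'E'
from h import *
rows([(*tail(d,26,o),.076,61.6-d) for d,o in ((75,18),(78,18),(78,40))])
f=grab_frame("scene")
for t in ["dial_pointer","dial_tail"]: print(t,[(round(d["p"],2),world(f,d["xyz"]).round(4), np.degrees(np.arctan2(*(world(f,d["xyz"])[:2]-AX)[::-1])).round(1)) for d in tip_of(t,f)[:1]])
E
```

```text
t 6.97 pos [ 0.4371 -0.004   0.0754] toolx -11.2 zdown -1.0 F [ 0.   1.2 -1.2]
[255,0.1,-0.0,-0.6,0.039]
[255,-0.8,-1.4,-0.6,0.091]
[255,-2.8,20.5,-0.6,0.091]
dial_pointer [(0.74, array([ 0.5087, -0.0018,  0.0813]), np.float64(-12.4))]
dial_tail [(0.68, array([0.4281, 0.0185, 0.0781]), np.float64(164.1))]
```

The contact force has dropped away, so the dial has snapped into a click. I back off and look.

{"method": "step_arm", "body": {"commands": [[255, 0, 10, 0, 0], [255, 0, 20, -10, 0], [255, 0, 22, -50, 0], [255, 0, 22, -90, 0], [255, 0, 22, -90, 0]]}}

```text
time_s: 7.53
position: [0.438, -0.0266, 0.1727]
orientation: [0.001, 0.995, -0.098, 0.006]
ft_force: [1.8, -0.7, 0.7]
finger_gap: 0.0003
```

```bash
python3 - <<'E'
from h import *
f=grab_frame("scene"); b=(150,170)
an=[]
for k in range(2):
  for f in (f,grab_frame("top")):
    p=[tip_of(t,f)[:1] for t in ["dial_pointer","dial_tail","lock_tab"]]
    q=[world(f,d[0]["xyz"]).round(4) if d else None for d in p]; print(q,[round(d[0]["p"],2) for d in p if d])
    if q[0] is not None and q[1] is not None: print("bar",np.degrees(np.arctan2(*(q[0]-q[1])[:2][::-1])))
  f=grab_frame("scene")
cv2.imwrite("pics/d_s.png",cv2.resize(cv2.cvtColor(f["color"],4)[b[0]:b[0]+110,b[1]:b[1]+140],None,fx=5,fy=5,interpolation=2))
f=grab_frame("top"); cv2.imwrite("pics/d_t.png",cv2.resize(cv2.cvtColor(f["color"],4)[140:250,170:310],None,fx=5,fy=5,interpolation=2))
R=np.array([[np.cos(np.radians(YAW)),-np.sin(np.radians(YAW))],[np.sin(np.radians(YAW)),np.cos(np.radians(YAW))]])
tp=AX+R@[0,.099]; n=R@[0,1]; print("tab",tp,"face ready",tp+.026*n)
rows([(*(tp+.026*n),.15,YAW)])
E
```

```text
[array([ 0.5086, -0.0026,  0.0818]), array([0.4289, 0.0208, 0.0732]), array([0.4833, 0.1027, 0.0702])] [0.92, 0.62, 0.38]
bar -16.362291850689807
[None, None, array([0.4813, 0.1036, 0.0631])] [0.59]
[array([ 0.5072, -0.0025,  0.0752]), None, array([0.4864, 0.1014, 0.07  ])] [0.92, 0.46]
[None, None, array([0.4806, 0.1034, 0.0602])] [0.38]
tab [0.48116222 0.10543796] face ready [0.48496038 0.13115904]
t 8.43 pos [ 0.4334 -0.0263  0.1656] toolx -11.3 zdown -1.0 F [-0.4 -0.5 -0.5]
[255,19.6,-164.5,15.6,-0.051]
```

View pics/d_s.png

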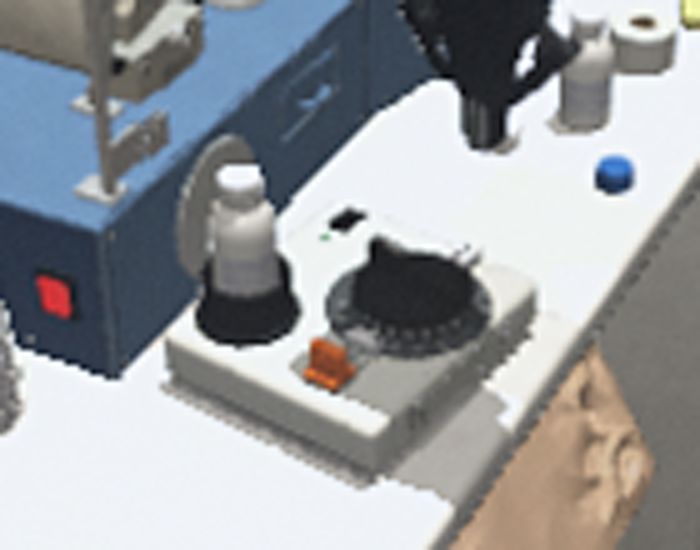

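View pics/d_t.png

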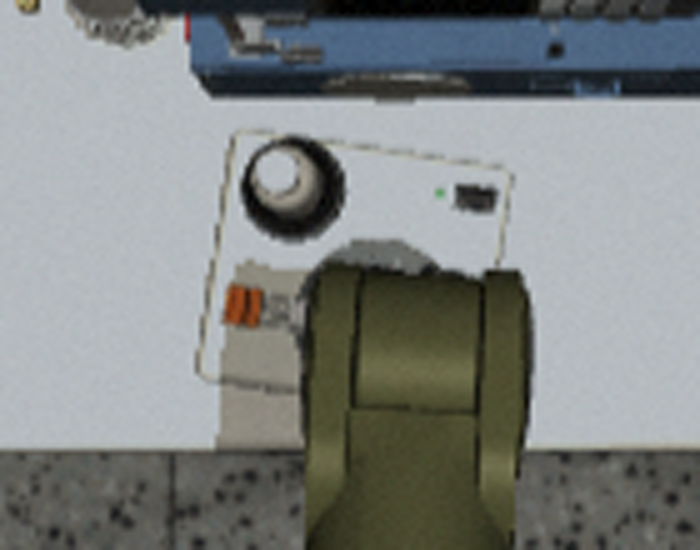

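The bar now stands at about -16° to -17°. Four clicks would put it at -18.4°, and the neighbouring clicks at +1.6° and -38.4°. So it has gone four clicks, with the tab still open. Next I go round to the tab's outer side.

{"method": "step_arm", "body": {"commands": [[255, 20, -165, 0, -0.05], [255, 20, -165, 0, -0.05], [255, 20, -165, 0, -0.05], [255, 20, -165, 0, -0.05], [255, 20, -165, 0, -0.05]]}}

```text
time_s: 8.85
position: [0.4863, 0.141, 0.1664]
orientation: [-0.004, 0.998, -0.069, 0.001]
ft_force: [-0.9, 0.8, -0.0]
finger_gap: 0.0001
```

```bash
python3 - <<'E'
from h import *
R=np.array([[np.cos(np.radians(YAW)),-np.sin(np.radians(YAW))],[np.sin(np.radians(YAW)),np.cos(np.radians(YAW))]])
tp=AX+R@[0,.099]; n=R@[0,1]
rows([(*(tp+.026*n),.057,YAW)])
g=grab_frame("top"); f=grab_frame("scene")
for q in (g,f): print([(t,world(q,d["xyz"]).round(4),round(d["p"],2)) for t in ["dial_pointer","dial_tail","dial_axis","lock_tab"] for d in tip_of(t,q)[:1]])
cv2.imwrite("pics/e_t.png",cv2.resize(cv2.cvtColor(g["color"],4)[140:250,170:310],None,fx=5,fy=5,interpolation=2))
E
```

```text
t 8.85 pos [0.4863 0.141  0.1664] toolx -7.9 zdown -1.0 F [-0.9  0.8 -0. ]
[255,-0.1,10.7,109.3,0.009]
[('dial_pointer', array([ 0.5043, -0.0055,  0.0749]), 0.72), ('dial_tail', array([0.4298, 0.0206, 0.0804]), 0.96), ('dial_axis', array([0.4671, 0.01  , 0.074 ]), 0.59), ('lock_tab', array([0.4818, 0.1027, 0.0603]), 0.56)]
[('dial_pointer', array([ 0.5064, -0.0035,  0.081 ]), 0.61), ('dial_tail', array([0.4312, 0.0159, 0.0758]), 0.75), ('dial_axis', array([0.4675, 0.0082, 0.079 ]), 0.72), ('lock_tab', array([0.4836, 0.1005, 0.0671]), 0.53)]
```

View pics/e_t.png

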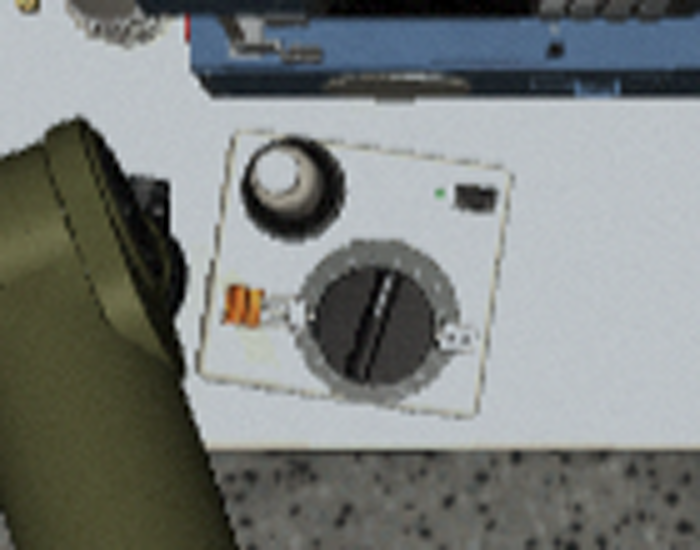

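The top view is clear: the bar is at -18.5°, the pointer chord is about 50 mm, and the tab is open. Next I descend outside the tab.

{"method": "step_arm", "body": {"commands": [[255, -4, 5, 30, 0], [255, -4, 5, 65, 0], [255, -4, 5, 95, 0], [255, -4, 5, 108, 0], [255, -4, 5, 108, 0]]}}

```text
time_s: 9.77
position: [0.4782, 0.1262, 0.0549]
orientation: [0.001, 0.997, -0.074, -0.003]
ft_force: [-0.5, -0.7, 0.1]
finger_gap: 0.0
```

```bash
python3 - <<'E'
from h import *
R=np.array([[np.cos(np.radians(YAW)),-np.sin(np.radians(YAW))],[np.sin(np.radians(YAW)),np.cos(np.radians(YAW))]])
tp=AX+R@[0,.099]; n=R@[0,1]; x=R@[1,0]
rows([(*(tp+k*n-.004*x),.058,YAW) for k in (.014,.011,.006,.002,-.001)])
f=grab_frame("scene"); b=(150,170)
cv2.imwrite("pics/f_s.png",cv2.resize(cv2.cvtColor(f["color"],4)[b[0]:b[0]+110,b[1]:b[1]+140],None,fx=5,fy=5,interpolation=2))
E
```

```text
t 9.77 pos [0.4782 0.1262 0.0549] toolx -8.5 zdown -1.0 F [-0.5 -0.7  0.1]
[255,1.9,6.2,-3.1,-0.002]
[255,1.9,9.2,-3.1,-0.002]
[255,1.9,14.2,-3.1,-0.002]
[255,1.9,18.2,-3.1,-0.002]
[255,1.9,21.2,-3.1,-0.002]
```

View pics/f_s.png

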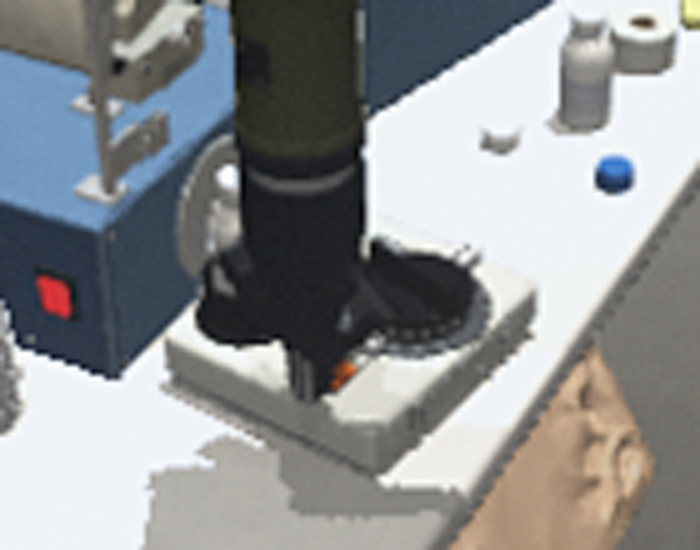

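{"method": "step_arm", "body": {"commands": [[255, 2, 5, -2, 0], [255, 2, 9, -2, 0], [255, 2, 12, -2, 0], [255, 2, 15, -2, 0], [255, 2, 15, -2, 0]]}}

```text
time_s: 10.23
position: [0.4815, 0.1115, 0.0607]
orientation: [0.0, 0.997, -0.074, 0.001]
ft_force: [0.4, 0.5, 0.1]
finger_gap: -0.0003
```

```bash
python3 - <<'E'
from h import *
R=np.array([[np.cos(np.radians(YAW)),-np.sin(np.radians(YAW))],[np.sin(np.radians(YAW)),np.cos(np.radians(YAW))]])
tp=AX+R@[0,.099]; n=R@[0,1]; x=R@[1,0]; s=sensors.get_state()
print("k",(s["position"][:2]-tp)@n*1000,"Fn",np.array(s["ft_force"])[:2]@n)
rows([(*(tp+k*n-.004*x),.058,YAW) for k in (.002,-.001)])
E
```

```text
k 6.040580786454752 Fn 0.5260479833243592
t 10.23 pos [0.4815 0.1115 0.0607] toolx -8.5 zdown -1.0 F [0.4 0.5 0.1]
[255,-3.4,4.0,2.7,-0.002]
[255,-3.4,7.0,2.7,-0.002]
```

{"method": "step_arm", "body": {"commands": [[255, -2, 2, 2, 0], [255, -2, 4, 2, 0], [255, -2, 5, 2, 0], [255, -2, 5, 2, 0]]}}

```text
time_s: 10.57
position: [0.4776, 0.1073, 0.0576]
orientation: [0.0, 0.997, -0.074, -0.0]
ft_force: [0.3, 0.6, 0.2]
finger_gap: -0.0
```

```bash
python3 - <<'E'
from h import *
R=np.array([[np.cos(np.radians(YAW)),-np.sin(np.radians(YAW))],[np.sin(np.radians(YAW)),np.cos(np.radians(YAW))]])
tp=AX+R@[0,.099]; n=R@[0,1]; x=R@[1,0]; s=sensors.get_state()
print("k",(s["position"][:2]-tp)@n*1000,"Fn",np.array(s["ft_force"])[:2]@n)
f=grab_frame("scene"); b=(150,170)
for q in (f,grab_frame("top")): print([(t,world(q,d["xyz"]).round(4),round(d["p"],2)) for t in ["lock_tab"] for d in tip_of(t,q)[:1]])
s=sensors.get_state()
print("k",(s["position"][:2]-tp)@n*1000,"Fn",np.array(s["ft_force"])[:2]@n)
cv2.imwrite("pics/g_s.png",cv2.resize(cv2.cvtColor(f["color"],4)[b[0]:b[0]+110,b[1]:b[1]+140],None,fx=5,fy=5,interpolation=2))
E
```

```text
k 1.2714318094937884 Fn 0.6429762396838581
[('lock_tab', array([0.4832, 0.0936, 0.0703]), 0.56)]
[('lock_tab', array([0.4792, 0.0956, 0.0589]), 0.43)]
k 1.2580595680380082 Fn 0.6217542515741743
```

View pics/g_s.png

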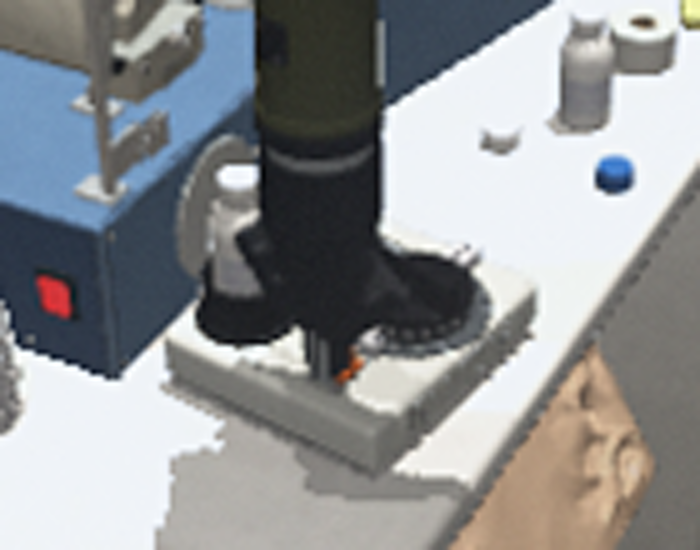

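The tab has moved about 7–8 mm of its 12. I continue in small steps until the force rises at the stop.

{"method": "step_arm", "body": {"commands": [[255, 0, 1, 0, 0], [255, 0, 2, 0, 0], [255, 0, 3, 0, 0], [255, 0, 3, 0, 0]]}}

```text
time_s: 11.1
position: [0.4771, 0.1043, 0.0575]
orientation: [0.0, 0.997, -0.074, -0.0]
ft_force: [-0.9, 1.0, -0.6]
finger_gap: 0.0003
```

{"method": "step_arm", "body": {"commands": [[255, 0, 1, 0, 0], [255, 0, 1.5, 0, 0], [255, 0, 1.5, 0, 0]]}}

```text
time_s: 11.35
position: [0.4771, 0.1042, 0.0575]
orientation: [-0.001, 0.997, -0.074, 0.0]
ft_force: [0.8, 4.9, -3.0]
finger_gap: -0.0004
```

{"method": "step_arm", "body": {"commands": [[255, 0, 1, 0, 0], [255, 0, 1.5, 0, 0], [255, 0, 1.5, 0, 0], [255, 0, 1.5, 0, 0]]}}

```text
time_s: 11.68
position: [0.4771, 0.1042, 0.0576]
orientation: [-0.002, 0.997, -0.073, 0.0]
ft_force: [1.0, 8.5, -4.5]
finger_gap: 0.0001
```

The slide is on the hard stop: the force reached 8.5 N with no further movement. I back off, lift and check.

{"method": "step_arm", "body": {"commands": [[255, -2, -10, 0, 0], [255, -2, -25, 0, 0], [255, -2, -35, -10, 0], [255, -2, -45, -50, 0], [255, -2, -60, -90, 0]]}}

```text
time_s: 12.1
position: [0.4822, 0.1599, 0.1469]
orientation: [0.001, 0.997, -0.074, -0.002]
ft_force: [1.2, 0.6, 0.3]
finger_gap: 0.0
```

{"method": "step_arm", "body": {"commands": [[255, 0, -25, -20, 0], [255, 0, -50, -40, 0], [255, 0, -50, -40, 0]]}}

```text
time_s: 12.35
position: [0.493, 0.217, 0.1925]
orientation: [-0.003, 0.997, -0.071, 0.004]
ft_force: [-0.1, 1.1, 0.9]
finger_gap: 0.0001
```

```bash
python3 - <<'E'
from h import *
R=np.array([[np.cos(np.radians(YAW)),-np.sin(np.radians(YAW))],[np.sin(np.radians(YAW)),np.cos(np.radians(YAW))]])
tp=AX+R@[0,.099]; n=R@[0,1]
f=grab_frame("scene"); b=(150,170); g=grab_frame("top")
for q in (f,g):
  D={t:world(q,tip_of(t,q)[0]["xyz"]) for t in ["dial_pointer","dial_tail","lock_tab","bottle_mix_mid"] if tip_of(t,q)}
  print({k:v.round(4) for k,v in D.items()})
  if "lock_tab" in D: print("tab k mm",(D["lock_tab"][:2]-tp)@n*1000)
print(np.round(sensors.get_state()["position"],3),sensors.get_state()["ft_force"])
A=[cv2.resize(cv2.cvtColor(q["color"],4)[a:a+110,170:310],None,fx=5,fy=5,interpolation=2) for q,a in ((f,150),(g,140))]
cv2.imwrite("pics/h.png",cv2.resize(np.vstack(A),None,fx=.54,fy=.54,interpolation=3))
cv2.imwrite("pics/h_t.png",A[1])
E
```

```text
{'dial_pointer': array([ 0.5094, -0.0011,  0.0786]), 'dial_tail': array([0.4277, 0.0206, 0.075 ]), 'lock_tab': array([0.4812, 0.0904, 0.068 ]), 'bottle_mix_mid': array([0.5581, 0.0636, 0.113 ])}
tab k mm -14.85302303895027
{'dial_pointer': array([ 0.5058, -0.0072,  0.0759]), 'dial_tail': array([0.4279, 0.0203, 0.0782]), 'lock_tab': array([0.482 , 0.0934, 0.0604]), 'bottle_mix_mid': array([ 0.4743, -0.4389, -0.002 ])}
tab k mm -11.756010008504342
[0.491 0.21  0.187] [-0.44768089  0.37936051  0.49017192]
```

View pics/h.png

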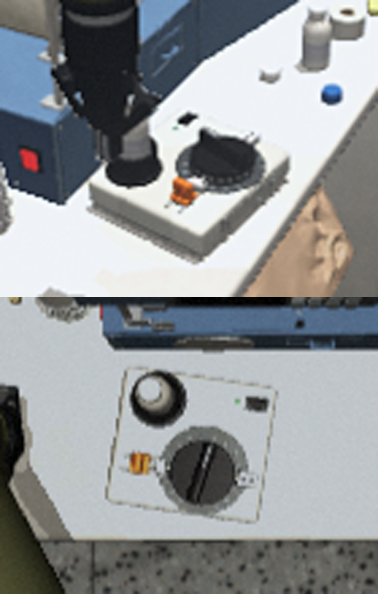

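View pics/h_t.png

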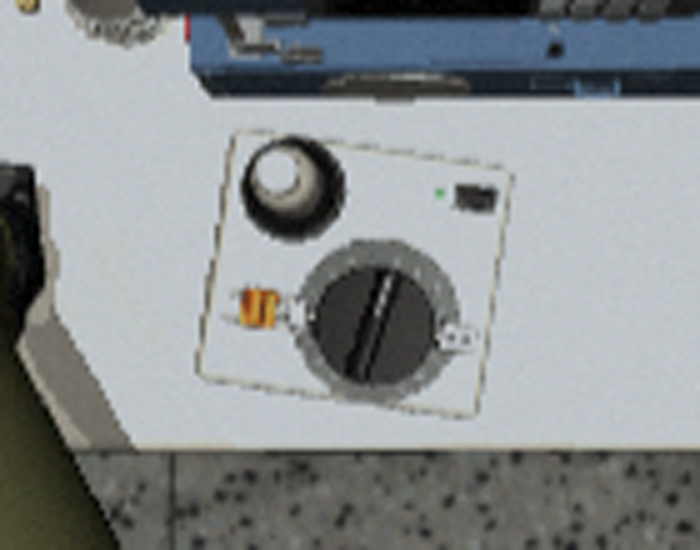

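```bash
python3 - <<'E'
from h import *
def cen(im):
    h=cv2.cvtColor(im,cv2.COLOR_BGR2HSV).astype(int); w=np.zeros(h.shape[:2]); 
    a=np.clip((h[...,1]-60)/120,0,1)*(h[...,0]<28); w[190:212,205:230]=a[190:212,205:230]
    v,u=np.indices(w.shape); return np.array([(u*w).sum(),(v*w).sum()])/w.sum(), w.sum()
a=cv2.imread("pics/top1.png"); g=grab_frame("top"); b=cv2.cvtColor(g["color"],4)
def bp(u): 
    d=np.array(g["R"]).T@np.array([(u[0]-g["cx"])/g["fx"],(u[1]-g["cy"])/g["fy"],1]); C=world(g,[0,0,0]); return C+(.068-C[2])/d[2]*d
ca,cb=cen(a),cen(b); print(ca,cb,np.linalg.norm(bp(ca[0])-bp(cb[0]))*1000)
E
```

```text
(array([218.10608255, 200.64246923]), np.float64(46.03333333333334)) (array([221.28813247, 201.04618215]), np.float64(45.29166666666667)) 10.83892547648864
```

```bash
python3 -c "
from h import *
print(r.finish_job(),sensors.get_state()['time_s'])"
```

```text
the job is handed in; nothing more can be done
the job is handed in; nothing more can be done
```

I pushed the dial four clicks clockwise and pushed the orange lock tab home. I handed the job in about 13 s into the 48 s allowed; no verdict is reported.

- **Dial:** I pushed the plain half of the bar from one side with the shut fingertips, without pinching it. The bar turned from about 61.6° to about −18.5° in the world frame, which is about 80°. The pointer moved about 50 mm, within the required 47 to 53.3 mm. The push force had dropped away before I backed off, so the dial is resting in the click.
- **Lock:** I pushed the tab until it stopped moving, with the force rising to 8.5 N. The orange patch shifted 10.8 mm in the top image. With a start of 0 to 2 mm, that fits fully home at 12 mm.
- **Everything else:** In the last pictures the bottle stands upright in its cup, the spare bottle, label roll and both screw caps look unmoved, and the gripper is clear. I did not check the marker or the measuring cup again at the end.

**Checks that disagreed:**
- The network's single-picture readings of the lock travel scattered by 2 to 4 mm, so I relied on the orange-patch shift and the hard stop.
- On the last top picture the network reported the mixer's bottle where the label roll stands. The scene picture puts it correctly in the cup.

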